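Clear the tin off the bulk bin and pop its touch-latch lid

TASK

A white round tin has been left standing on the lid of the bulk bin with the yellow dot. With the fingertips, push the tin straight back along the top until it stands wholly on the fixed wooden ledge behind that lid, and only then press the lid down at its yellow dot and let go, so that the push-to-open catch releases and the lid springs ajar. Do not pick anything up; leave the tin upright on the ledge, the other two bins shut and everything else where it stands.

Things in the scene. Friction and masses are not known exactly. Their poses are not given: they have to be found in the camera images.
- plinth: Dark board 300 x 470 x 20 that carries three like bins with yellow, green and blue dots (on lid and front panel), side by side in any order 150 mm apart, facing the same way. Origin: centre of its underside.
- bin_yellow: Wooden bulk bin with the yellow dot, 270 deep (x) x 136 wide (y) x 140 tall, fixed. Origin: centre of its underside, on the plinth; x points to its back (away from the robot at yaw 0), y to its left, z up. Its top, at z 140, is level: the hinged lid covers x -135 to +20 (113 wide, between flush 10 mm side walls), the fixed ledge x +20 to +135.
- yellow_dot (a point): Yellow disc, 28 across, flush on the lid near its front edge; its centre, at x -103 y 0 z 140 of the bin. 2 to 5 N presses it down; the catch lets go after 5 to 6 mm, hard stop at about 7 mm, and it stays released. The lid then follows the withdrawn finger up; its front edge ends 63 mm higher, turned about the hinge at its back edge.
- yellow_ledge (a point): Middle of the fixed ledge's top, behind the yellow-dot lid (x 73.5, y 0, z 140 of the bin's frame). The ledge ends in a back rail 8 thick (x +127 to +135), 18 high. The tin is clear of the lid when its centre has x above 53 and meets the rail at x 94.
- lid_yellow (a joint): Lid angle of the yellow-dot bin, rad: 0 shut and held by its catch, negative when pressed in (to -0.055), 0.42 sprung fully ajar.
- white_tin_mid (a point): White round tin with bare metal lid, 66 across, 50 tall, 0.1 to 0.2 kg, loose, standing on the yellow-dot lid. The point is its centre, 25 above its base; z is its upright axis.
- bin_green: Wooden bulk bin with the green dot, 270 deep (x) x 136 wide (y) x 140 tall, fixed. Origin: centre of its underside, on the plinth; x points to its back (away from the robot at yaw 0), y to its left, z up. Built like the yellow-dot bin; leave it shut.
- lid_green (a joint): Lid angle of the green-dot bin, rad: 0 shut and held by its catch, negative when pressed in (to -0.055), 0.42 sprung fully ajar.
- bin_blue: Wooden bulk bin with the blue dot, 270 deep (x) x 136 wide (y) x 140 tall, fixed. Origin: centre of its underside, on the plinth; x points to its back (away from the robot at yaw 0), y to its left, z up. Built like the yellow-dot bin; leave it shut.
- lid_blue (a joint): Lid angle of the blue-dot bin, rad: 0 shut and held by its catch, negative when pressed in (to -0.055), 0.42 sprung fully ajar.
- brown_tin_mid (a point): Brown round tin of the same size as the white one, on the green-dot lid; leave it. The point is its centre, 25 above its base.
- ledge_jar: Amber jar, 52 across, 85 tall, on the ledge of the blue-dot bin; leave it. Origin: centre of its underside.
- refill_bottle: White bottle, 68 across, 190 tall, on the counter to the left. Origin: centre of its underside.
- green_jar: Green jar, 72 across, 100 tall, on the counter to the left. Origin: centre of its underside.
- soap_bar: Green soap bar, 85 x 55 x 30, on the counter to the right. Origin: centre of its underside.
- wood_spoon: Wooden spoon lying on the counter to the right. Origin: underside of its middle.
- cup: Blue cup, 76 across, 80 tall, on the counter to the right. Origin: centre of its underside.
- white_tin: The same white tin; origin: centre of its underside.
There are look-alikes about, which are no part of the job. Of the things shaped like the white_tin, the white one is meant.

How it is judged:
On the way, in this order (a step that is already met when the one before it is completed fails the run):
1. the white tin stands upright, wholly on the ledge behind the yellow-dot lid, with that lid still shut (x of white_tin_mid in the frame of bin_yellow above 0.052 m and y of white_tin_mid in the frame of bin_yellow between -0.06 and 0.06 m and z of white_tin_mid in the frame of bin_yellow between 0.155 and 0.172 m and angle between white_tin_mid's own z axis and vertical below 0.1 rad and value of joint lid_yellow below 0.05 rad and linear speed of white_tin below 0.02 m/s), for 0.2 s.
2. the yellow-dot lid has sprung ajar (value of joint lid_yellow above 0.3 rad), for 0.2 s.
At the end, for the whole second after the job is handed in: The yellow-dot lid stands ajar (over 0.3 rad), the white tin stands at rest and upright (within 0.1 rad) on the ledge behind it with its centre more than 52 mm behind the bin's middle and within 60 mm of its centre line, and the green- and blue-dot lids are shut (under 0.03 rad) (x of white_tin_mid in the frame of bin_yellow above 0.052 m and y of white_tin_mid in the frame of bin_yellow between -0.06 and 0.06 m and z of white_tin_mid in the frame of bin_yellow between 0.155 and 0.172 m and angle between white_tin_mid's own z axis and vertical below 0.1 rad and value of joint lid_yellow above 0.3 rad and linear speed of white_tin below 0.02 m/s and value of joint each of lid_green, lid_blue below 0.03 rad); the robot touches nothing.
It fails at once if the white tin is lifted or carried (its centre over 9 mm above its standing height) (z of white_tin_mid in the frame of bin_yellow above 0.174 m).
It fails at once if the white tin is tipped by more than 0.5 rad (angle between white_tin_mid's own z axis and vertical above 0.5 rad).
It fails at once if the yellow-dot lid springs open with the tin still on it (value of joint lid_yellow above 0.05 rad and x of white_tin_mid in the frame of bin_yellow below 0.045 m).
It fails at once if another bin springs open (value of joint any of lid_green, lid_blue above 0.05 rad).
It fails at once if something else is moved by more than 25 mm (distance of any of brown_tin_mid, ledge_jar, refill_bottle, green_jar, soap_bar, wood_spoon, cup from where it was at the start of the episode above 0.025 m).
It also fails if it takes over 42 s, if anything falls off the work surface, if the arm or the gripper's body presses on something with over 40 N, if the wrist force passes 120 N, or if a joint passes its speed limit or range.

ROBOT

A 6-joint arm with a two-finger parallel gripper is mounted at the origin on the work surface. World frame = base frame: x ahead of the robot, y to its left, z up, the work surface at z = 0. Lengths are in m, angles in rad, forces in N, time in s.
With the tool pointing down it reaches from about 0.375 to 0.975 m from the base axis. Payload 3.8 kg.
Tool frame: the origin (TCP) lies midway between the tips of the shut fingers; the grasp point (between the pads) lies 19 mm behind it; z points along the fingers, y is the direction in which the jaws open and shut (so a half turn about z gives the same grasp; the last joint's range is limited). The gripper opens to 85 mm and grips with 20 to 120 N. Pads are 22 mm wide; open, the fingers measure 114 mm over their backs; the gripper's body (76 mm by 85 mm) begins 54 mm behind the grasp point. The pads swing forward as they close: fully open they stand 13 mm farther back than shut.
Start: joints at [-1.318, 0.264, 1.604, -0, 1.274, -0.037], TCP at [0.193, -0.647, 0.197] pointing down, gripper open.
Joint ranges: [-2.63, 2.63], [-0.94, 2.18], [0.31, 2.57], [-1.31, 4.45], [0, 2.66], [-2.55, 2.55]. Speed limits (rad/s): [2.57, 2.57, 3.14, 3.14, 3.14, 3.14].

INTERFACE

Orientations are given as a rotation vector (axis times angle).
In Python, from workcell import bot gives the robot as it stands.
- The arm moves only by the shell command python3 -m inch 'ROWS' [FORCE]. ROWS is JSON, a list of rows, each an object of numbers: "dx", "dy", "dz": the shift along the tool's x, y, z in m; "ax", "ay", "az": the turn, a rotation vector about the tool's x, y, z in degrees; "fingers": the opening, from -1 (shut) to 1 (fully open). A call has 1 to 20 rows; each row is the pose to reach, as a shift and turn from the pose measured when the call began, along the tool's axes at that moment; what a row does not reach only later rows make up. A row lasts 1/8 s, in which the tool goes at most 62.5 mm and 10.7 degrees, less where a joint would pass 70% of its speed; a pose out of reach is approached as far as the arm can. A call with a gripper value outside its range is refused whole. The fingers move at their own pace and stop on an object; FORCE is the grip in N (left out, the last holds). Time passes only in rows, so rows that repeat a pose let the fingers close. It gives the time, the measured TCP pose, the force and the opening at its end, in the units of the state.
- bot.read_state(): the state, without advancing time (a new reading comes with each control period).
- bot.read_camera(name): name is "side" or "top" or "wrist"; returns (picture, depth): 480x640x3 uint8, blue, green, red; 480x640 float32, m along the optical axis (not along the pixel's ray), 0 where there is no reading.
- bot.get_calibration(name): a dict with "intrinsics" (3x3 intrinsics, pixels), "view" (4x4, takes a point from world to camera coordinates). Camera axes: x right, y down, z forward; pixel columns grow to the right and rows downward; lengths in m; the calibration is good to about 2 mm. The wrist camera is an equidistant fisheye: a pixel r from the principal point sees the ray r / f radians off the axis. A picture is of the moment at which its call begins: read the wrist's pose just before it. get_calibration takes no time and is no camera call; for the wrist camera it gives the pose at the moment of the call.
- bot.finish_job(): hands the job in, once; it reports no verdict.
Trained networks look in the newest picture that a camera, given by its name, has taken for a name from the list of things; names that differ only in an ending like _2 or _b are one class to them, and where a whole thing is asked for, a point or a joint stands for the part that bears it (a point fixed in the world has none). Each returns a list of dicts, best first, with "p" (0 to 1); they miss things now and then, are a little off and sometimes report something else, mostly with a low value. They report only what shows in the picture. A call takes as long as a camera call. They do not tell look-alikes from the thing itself.
- bot.masks_of(camera, thing): "region" (480x640 bool, what is visible of it) and "box" ([left, top, right, bottom] in pixels, round what is visible of it).
The state is a dict: "time": time; "q": joint angles; "joint_vel": joint speeds; "joint_torque": joint torques, N m; "tool_pos": TCP position; "tcp_rot": TCP orientation; "wrist_force": force on the tool from outside, world axes, zero at the start; "torque": the same for the moment, N m; "width": opening from 0.0 (shut) to 1.0 (fully open).
Only numpy, scipy, OpenCV 4.12 (cv2) and the standard library are available. Lean on these libraries where they do the work, as an engineer would, in place of code of your own. Each camera call takes 0.05 s, during which the arm holds its last target. There are 200 camera calls.

## Working session

There is one attempt and no reset: what is moved stays moved. The work goes in short steps, Python scripts to look and compute and a shell command to move; the robot and the scene stay as the last step left them, time stands still between calls to the robot, and variables do not carry over. Pictures are saved under pics/ and viewed, about 8 in all and at most 12, crops included, and the job is handed in when it is done.

```bash
mkdir -p pics
cat > h.py <<'E'
import numpy as np, cv2
from workcell import bot
from scipy.spatial.transform import Rotation as R
def back(cam,uv,depth):
    c=bot.get_calibration(cam);K=np.array(c["intrinsics"]);V=np.linalg.inv(np.array(c["view"]))
    uv=np.atleast_2d(uv).astype(float);z=np.atleast_1d(depth)
    p=np.c_[(uv[:,0]-K[0,2])/K[0,0]*z,(uv[:,1]-K[1,2])/K[1,1]*z,z]
    return p@V[:3,:3].T+V[:3,3]
E
python3 - <<'E'
from h import *
for n in("top","side"):
    im,d=bot.read_camera(n);cv2.imwrite(f"pics/{n}0.png",im);np.save(n+"d.npy",d);np.save(n+"i.npy",im)
    for t in("white_tin","bin_yellow","yellow_dot"):
        for r in bot.masks_of(n,t):
            v,u=np.where(r["region"]&(d>0))
            P=back(n,np.c_[u,v],d[v,u]) if len(u) else np.zeros((1,3))
            print(n,t,round(r["p"],2),np.round(r["box"]),np.round(np.median(P,0),3),"top",np.round(np.percentile(P[:,2],95),3))
s=bot.read_state();print(s["time"],s["tool_pos"],s["tcp_rot"],s["width"])
E
```

```text
top white_tin 0.96 [210. 275. 240. 304.] [0.371 0.216 0.049] top 0.053
top white_tin 0.67 [155. 239. 190. 264.] [0.466 0.345 0.049] top 0.053
top white_tin 0.65 [214. 194. 244. 230.] [0.543 0.185 0.209] top 0.212
top white_tin 0.36 [197. 131. 268. 255.] [0.605 0.174 0.159] top 0.164
top white_tin 0.17 [206. 141. 393. 263.] [ 0.45  -0.033  0.019] top 0.025
top bin_yellow 0.93 [194. 128. 267. 253.] [0.607 0.174 0.159] top 0.164
top yellow_dot 0.82 [205. 180. 257. 251.] [0.518 0.177 0.16 ] top 0.163
side white_tin 0.77 [328. 331. 357. 365.] [0.37  0.23  0.049] top 0.053
side white_tin 0.59 [277. 375. 306. 409.] [0.461 0.355 0.05 ] top 0.053
side white_tin 0.2 [259. 271. 283. 304.] [0.54  0.203 0.209] top 0.212
side bin_yellow 0.94 [183. 259. 314. 358.] [0.601 0.238 0.158] top 0.163
side yellow_dot 0.74 [233. 270. 315. 324.] [0.509 0.202 0.16 ] top 0.163
side yellow_dot 0.6 [255. 271. 286. 306.] [0.54  0.203 0.209] top 0.212
0.4 [ 0.1928442  -0.64673276  0.19728405] [-3.10830626e+00 -4.53571059e-01  8.65406951e-05] 1.0030637361644945
```

Run:
```python
from h import *
im=np.load("topi.npy");c=im[110:330,130:410];cv2.imwrite("pics/topcrop.png",cv2.resize(c,None,fx=2.8,fy=2.6,interpolation=cv2.INTER_CUBIC))
```

```text
(no output)
```

View pics/topcrop.png

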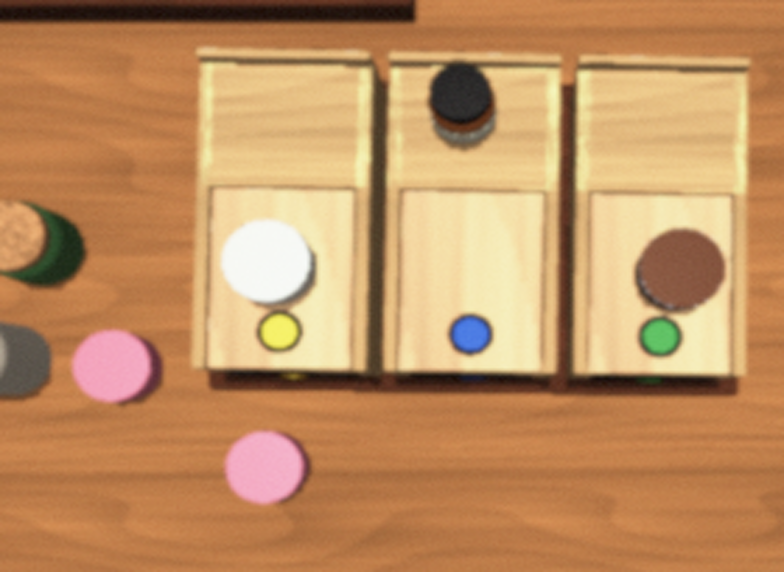

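View pics/side0.png

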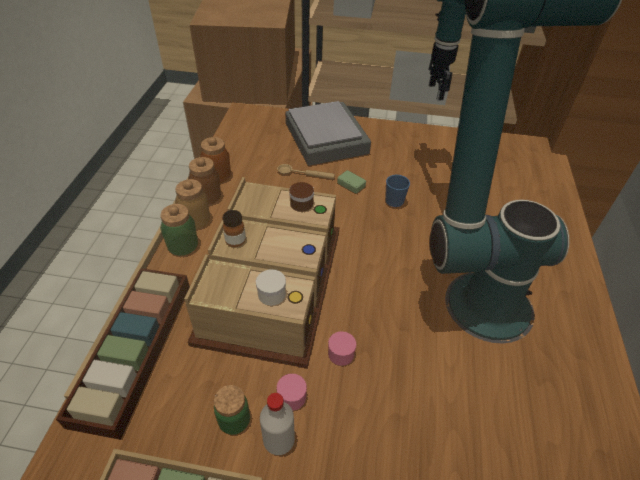

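The crop shows the white tin (top pixel about 225,211) on the yellow-dot lid. The dot is at about (230,237), and the two same-shaped pink tins stand on the counter at about (170,251) and (225,289). The brown tin is on the green lid. The white one on the yellow-dot lid is the one meant. Next I'll measure the bin frame and the tin.

Run:
```python
from h import *
D={}
for n in("top","side"):
    im=np.load(n+"i.npy");d=np.load(n+"d.npy")
    v,u=np.mgrid[:480,:640];P=back(n,np.c_[u.ravel(),v.ravel()],d.ravel()).reshape(480,640,3)
    hsv=cv2.cvtColor(im,cv2.COLOR_BGR2HSV)
    reg=(P[...,0]>.4)&(P[...,0]<.8)&(P[...,1]<.3)&(P[...,1]>-.3)
    top=reg&(abs(P[...,2]-.16)<.006)&(d>0)
    for nm,h0,h1 in(("y",24,34),("b",100,125),("g",50,85)):
        m=top&(hsv[...,0]>=h0)&(hsv[...,0]<=h1)&(hsv[...,1]>150)
        k,l,st,ce=cv2.connectedComponentsWithStats(m.astype(np.uint8))
        i=1+st[1:,4].argmax() if k>1 else 0
        q=P[l==i];D[n,nm]=q.mean(0);print(n,nm,len(q),q.mean(0).round(4),np.ptp(q,axis=0).round(3))
    a=D[n,"y"]-D[n,"g"];print(" g->y dist",np.hypot(*a[:2]),"yaw by y-axis",np.degrees(np.arctan2(-a[0],a[1])))
    for b in (0,1):
        t=reg&(d>0)&(abs(P[...,2]-.21)<.006)&(P[...,1]>.1 if b==0 else P[...,1]<0)
        q=P[t];(c,r)=cv2.minEnclosingCircle(q[:,:2].astype(np.float32));print(n,"tin",b,len(q),np.round(c,4),round(r,4),q[:,2].mean().round(4))
    q=P[top].astype(np.float32)[:,:2];k=cv2.minAreaRect(q);print(n,"rect all",k)
yaw=None
```

```text
top y 55 [0.4891 0.1863 0.1609] [0.027 0.027 0.008]
top b 121 [0.4856 0.0357 0.161 ] [0.027 0.024 0.009]
top g 307200 [ 0.5394 -0.0159 -0.0307] [1.655 2.56  2.038]
 g->y dist 0.2083494426518489 yaw by y-axis 13.9581485262552
top tin 0 788 [0.5444 0.1887] 0.0337 0.2094
top tin 1 761 [ 0.5375 -0.1258] 0.0336 0.2097Traceback (most recent call last):
  File "<stdin>", line 18, in <module>
cv2.error: OpenCV(4.12.0) /io/opencv/modules/imgproc/src/convhull.cpp:143: error: (-215:Assertion failed) total >= 0 && (depth == CV_32F || depth == CV_32S) in function 'convexHull'
```

Run:
```python
from h import *
for n in("top","side"):
    im=np.load(n+"i.npy");d=np.load(n+"d.npy")
    v,u=np.mgrid[:480,:640];P=back(n,np.c_[u.ravel(),v.ravel()],d.ravel()).reshape(480,640,3)
    hsv=cv2.cvtColor(im,cv2.COLOR_BGR2HSV)
    reg=(P[...,0]>.4)&(P[...,0]<.8)&(P[...,1]<.3)&(P[...,1]>-.3)
    top=reg&(abs(P[...,2]-.16)<.006)&(d>0)
    D={}
    for nm,h0,h1,s in(("y",24,36,120),("b",100,125,120),("g",40,90,90)):
        m=top&(hsv[...,0]>=h0)&(hsv[...,0]<=h1)&(hsv[...,1]>s)
        k,l,st,ce=cv2.connectedComponentsWithStats(m.astype(np.uint8))
        if k<2: continue
        q=P[l==1+st[1:,4].argmax()];D[nm]=(q.min(0)+q.max(0))/2;print(n,nm,len(q),q.mean(0).round(4),D[nm].round(4),np.ptp(q,axis=0).round(3))
    if {'y','g'}<=set(D): a=D["y"]-D["g"];print(" g->y dist",np.hypot(*a[:2]),"yaw",np.degrees(np.arctan2(-a[0],a[1])))
    t=reg&(d>0)&(abs(P[...,2]-.21)<.006)&(P[...,1]>.1)
    q=P[t];c,r=cv2.minEnclosingCircle(np.ascontiguousarray(q[:,:2],dtype=np.float32));print(n,"white tin",len(q),np.round(c,4),round(r,4),q[:,2].mean().round(4))
    q=np.ascontiguousarray(P[top][:,:2],dtype=np.float32);print(n,"rect all",cv2.minAreaRect(q))
    y=np.ascontiguousarray(P[top&(P[...,1]>.107)][:,:2],dtype=np.float32);print(n,"rect yellow",cv2.minAreaRect(y),cv2.boxPoints(cv2.minAreaRect(y)).round(3).tolist())
```

```text
top y 161 [0.4894 0.1854 0.1607] [0.4894 0.1852 0.16  ] [0.031 0.029 0.01 ]
top b 132 [0.4857 0.0355 0.161 ] [0.4861 0.0349 0.1606] [0.027 0.027 0.009]
top g 144 [ 0.4824 -0.114   0.1604] [ 0.4828 -0.1147  0.1603] [0.027 0.03  0.011]
 g->y dist 0.2999805533416744 yaw -1.2660182360981964
top white tin 788 [0.5444 0.1887] 0.0337 0.2094
top rect all ((0.5897547602653503, 0.034382909536361694), (0.4371265172958374, 0.26925623416900635), 88.73326873779297)
top rect yellow ((0.5930362939834595, 0.18423834443092346), (0.1372278779745102, 0.2691749930381775), 88.79476928710938) [[0.4569999873638153, 0.11800000071525574], [0.7260000109672546, 0.11299999803304672], [0.7289999723434448, 0.25], [0.46000000834465027, 0.25600001215934753]]
side y 1 [ 0.4724 -0.1028  0.1613] [ 0.4724 -0.1028  0.1613] [0. 0. 0.]
side b 60 [0.4864 0.0367 0.1614] [0.4864 0.037  0.1609] [0.025 0.025 0.008]
side g 61 [ 0.4829 -0.1126  0.1614] [ 0.4826 -0.1124  0.1614] [0.028 0.031 0.008]
 g->y dist 0.014036544965228097 yaw 46.83679220499527
side white tin 596 [0.5444 0.1899] 0.0344 0.2101
side rect all ((0.5891453623771667, 0.03467375040054321), (0.4420100748538971, 0.2704157829284668), 88.69384002685547)
side rect yellow ((0.5925428867340088, 0.18071520328521729), (0.15036427974700928, 0.27172088623046875), 89.28299713134766) [[0.4560000002384186, 0.10700000077486038], [0.7269999980926514, 0.10400000214576721], [0.7289999723434448, 0.2540000081062317], [0.4580000042915344, 0.257999986410141]]
```

```bash
cat >> h.py <<'E'
B=np.array([.5923,.1837]);YAW=-1.27
c,s=np.cos(np.radians(YAW)),np.sin(np.radians(YAW))
def w(x,y,z): return np.array([B[0]+c*x-s*y,B[1]+s*x+c*y,.16+z])   # bin top frame -> world
def inb(p): d=np.array(p[:2])-B; return np.array([c*d[0]+s*d[1],-s*d[0]+c*d[1],p[2]-.16])
def go(*ps):
    st=bot.read_state();T=R.from_rotvec(st["tcp_rot"]);p=np.array(st["tool_pos"])
    G=R.from_matrix(np.array([[c,s,0],[s,-c,0],[0,0,-1]]))
    print("now bin frame",inb(p).round(4),"q",np.round(st["q"],2),"F",np.round(st["wrist_force"],1),"t",st["time"],"w",st["width"])
    for t in ps: print(" target",np.round(t,3),"d",np.round(T.inv().apply(t-p),4),"turn",np.degrees((T.inv()*G).as_rotvec()).round(1))
E
python3 -c "
from h import *
go(np.array([.5,-.35,.3]),w(-.122,.004,.13),w(-.122,.004,.012))"
```

```text
now bin frame [-0.381  -0.8391  0.0373] q [-1.32  0.26  1.6  -0.    1.27 -0.04] F [-0.2  0.3  0.1] t 0.4 w 1.0030637361644945
 target [ 0.5  -0.35  0.3 ] d [ 0.3791 -0.1966 -0.1026] turn [-0.   0.  17.9]
 target [0.47 0.19 0.29] d [ 0.5052 -0.7229 -0.0924] turn [-0.   0.  17.9]
 target [0.47  0.19  0.172] d [ 0.5052 -0.7229  0.0256] turn [-0.   0.  17.9]
```

```bash
python3 -m inch '[{"dx":0.04,"dy":-0.02,"dz":-0.05,"fingers":-0.05},{"dx":0.08,"dy":-0.04,"dz":-0.08,"az":4,"fingers":-0.05},{"dx":0.13,"dy":-0.065,"dz":-0.1,"az":8,"fingers":-0.05},{"dx":0.18,"dy":-0.09,"dz":-0.1,"az":12,"fingers":-0.05},{"dx":0.23,"dy":-0.12,"dz":-0.1,"az":17.9,"fingers":-0.05},{"dx":0.28,"dy":-0.15,"dz":-0.1,"az":17.9,"fingers":-0.05},{"dx":0.33,"dy":-0.175,"dz":-0.1,"az":17.9,"fingers":-0.05},{"dx":0.379,"dy":-0.197,"dz":-0.1,"az":17.9,"fingers":-0.05},{"dx":0.392,"dy":-0.25,"dz":-0.1,"az":17.9,"fingers":-0.05},{"dx":0.404,"dy":-0.3,"dz":-0.1,"az":17.9,"fingers":-0.05},{"dx":0.416,"dy":-0.35,"dz":-0.1,"az":17.9,"fingers":-0.05},{"dx":0.428,"dy":-0.4,"dz":-0.1,"az":17.9,"fingers":-0.05},{"dx":0.44,"dy":-0.45,"dz":-0.1,"az":17.9,"fingers":-0.05},{"dx":0.452,"dy":-0.5,"dz":-0.1,"az":17.9,"fingers":-0.05},{"dx":0.464,"dy":-0.55,"dz":-0.1,"az":17.9,"fingers":-0.05},{"dx":0.476,"dy":-0.6,"dz":-0.1,"az":17.9,"fingers":-0.05},{"dx":0.488,"dy":-0.65,"dz":-0.1,"az":17.9,"fingers":-0.05},{"dx":0.5,"dy":-0.7,"dz":-0.1,"az":17.9,"fingers":-0.05},{"dx":0.505,"dy":-0.723,"dz":-0.092,"az":17.9,"fingers":-0.05},{"dx":0.505,"dy":-0.723,"dz":-0.092,"az":17.9,"fingers":-0.05}]'
python3 -c "
from h import *
go(w(-.122,.004,.13),w(-.122,.004,.012))"
```

```text
now bin frame [-0.381  -0.8391  0.0373] q [-1.32  0.26  1.6  -0.    1.27 -0.04] F [-0.2  0.3  0.1] t 0.4 w 1.0030637361644945
 target [0.47 0.19 0.29] d [ 0.5052 -0.7229 -0.0924] turn [-0.   0.  17.9]
 target [0.47  0.19  0.172] d [ 0.5052 -0.7229  0.0256] turn [-0.   0.  17.9]invalid input at $[0]: expected keys dx, dy, dz, ax, ay, az, fingers
```

```bash
python3 -m inch '[{"dx":0.04,"dy":-0.02,"dz":-0.05,"ax":0,"ay":0,"az":0,"fingers":-0.05},{"dx":0.08,"dy":-0.04,"dz":-0.08,"ax":0,"ay":0,"az":4,"fingers":-0.05},{"dx":0.13,"dy":-0.065,"dz":-0.1,"ax":0,"ay":0,"az":8,"fingers":-0.05},{"dx":0.18,"dy":-0.09,"dz":-0.1,"ax":0,"ay":0,"az":12,"fingers":-0.05},{"dx":0.23,"dy":-0.12,"dz":-0.1,"ax":0,"ay":0,"az":17.9,"fingers":-0.05},{"dx":0.28,"dy":-0.15,"dz":-0.1,"ax":0,"ay":0,"az":17.9,"fingers":-0.05},{"dx":0.33,"dy":-0.175,"dz":-0.1,"ax":0,"ay":0,"az":17.9,"fingers":-0.05},{"dx":0.379,"dy":-0.197,"dz":-0.1,"ax":0,"ay":0,"az":17.9,"fingers":-0.05},{"dx":0.392,"dy":-0.25,"dz":-0.1,"ax":0,"ay":0,"az":17.9,"fingers":-0.05},{"dx":0.404,"dy":-0.3,"dz":-0.1,"ax":0,"ay":0,"az":17.9,"fingers":-0.05},{"dx":0.416,"dy":-0.35,"dz":-0.1,"ax":0,"ay":0,"az":17.9,"fingers":-0.05},{"dx":0.428,"dy":-0.4,"dz":-0.1,"ax":0,"ay":0,"az":17.9,"fingers":-0.05},{"dx":0.44,"dy":-0.45,"dz":-0.1,"ax":0,"ay":0,"az":17.9,"fingers":-0.05},{"dx":0.452,"dy":-0.5,"dz":-0.1,"ax":0,"ay":0,"az":17.9,"fingers":-0.05},{"dx":0.464,"dy":-0.55,"dz":-0.1,"ax":0,"ay":0,"az":17.9,"fingers":-0.05},{"dx":0.476,"dy":-0.6,"dz":-0.1,"ax":0,"ay":0,"az":17.9,"fingers":-0.05},{"dx":0.488,"dy":-0.65,"dz":-0.1,"ax":0,"ay":0,"az":17.9,"fingers":-0.05},{"dx":0.5,"dy":-0.7,"dz":-0.1,"ax":0,"ay":0,"az":17.9,"fingers":-0.05},{"dx":0.505,"dy":-0.723,"dz":-0.092,"ax":0,"ay":0,"az":17.9,"fingers":-0.05},{"dx":0.505,"dy":-0.723,"dz":-0.092,"ax":0,"ay":0,"az":17.9,"fingers":-0.05}]'
python3 -c "
from h import *
go(w(-.122,.004,.13),w(-.122,.004,.012))
im,d=bot.read_camera('wrist');cv2.imwrite('pics/w1.png',im)"
```

```text
time: 2.9
tool_pos: [0.4694, 0.1917, 0.2889]
tcp_rot: [3.141, -0.03, -0.002]
wrist_force: [-0.4, -0.1, -0.2]
width: 0.477
now bin frame [-0.123   0.0053  0.1289] q [ 0.34 -0.1   1.83  0.    1.41  1.93] F [-0.4 -0.1 -0.2] t 2.9 w 0.47738601465315894
 target [0.47 0.19 0.29] d [ 0.001   0.0013 -0.0012] turn [0.  0.1 0.2]
 target [0.47  0.19  0.172] d [0.0012 0.0013 0.1168] turn [0.  0.1 0.2]
```

View pics/w1.png

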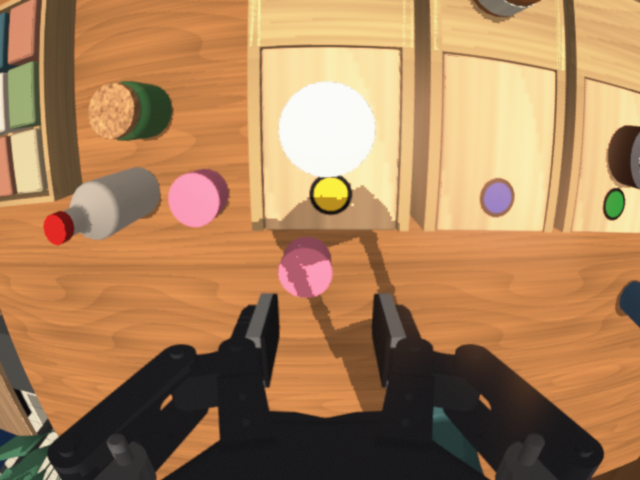

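The tin (327,129), the dot (330,193) and the finger gap (centre about 325) line up. I'll descend in front of the tin.

```bash
python3 -m inch '[{"dx":0,"dy":0.001,"dz":0.05,"ax":0,"ay":0,"az":0,"fingers":-0.05},{"dx":0.001,"dy":0.001,"dz":0.09,"ax":0,"ay":0,"az":0,"fingers":-0.05},{"dx":0.001,"dy":0.001,"dz":0.112,"ax":0,"ay":0,"az":0,"fingers":-0.05},{"dx":0.001,"dy":0.001,"dz":0.116,"ax":0,"ay":0,"az":0,"fingers":-0.05},{"dx":0.001,"dy":0.001,"dz":0.116,"ax":0,"ay":0,"az":0,"fingers":-0.05}]'
python3 -c "
from h import *
go(w(-.085,.004,.012),w(.036,.004,.012))"
```

```text
time: 3.58
tool_pos: [0.4714, 0.189, 0.1742]
tcp_rot: [3.141, -0.034, 0.001]
wrist_force: [-0.5, -0.7, -0.0]
width: 0.476
now bin frame [-0.121   0.0026  0.0142] q [ 0.33 -0.04  1.98 -0.    1.2   1.93] F [-0.5 -0.7 -0. ] t 3.575 w 0.47604909087888464
 target [0.507 0.19  0.172] d [ 0.036  -0.0014  0.0022] turn [ 0. -0.  0.]
 target [0.628 0.187 0.172] d [ 0.157  -0.0014  0.0023] turn [ 0. -0.  0.]
```

```bash
python3 -m inch '[{"dx":0.015,"dy":-0.001,"dz":0.001,"ax":0,"ay":0,"az":0,"fingers":-0.05},{"dx":0.025,"dy":-0.001,"dz":0.001,"ax":0,"ay":0,"az":0,"fingers":-0.05},{"dx":0.033,"dy":-0.001,"dz":0.001,"ax":0,"ay":0,"az":0,"fingers":-0.05},{"dx":0.039,"dy":-0.001,"dz":0.001,"ax":0,"ay":0,"az":0,"fingers":-0.05},{"dx":0.045,"dy":-0.001,"dz":0.001,"ax":0,"ay":0,"az":0,"fingers":-0.05},{"dx":0.052,"dy":-0.001,"dz":0.001,"ax":0,"ay":0,"az":0,"fingers":-0.05},{"dx":0.059,"dy":-0.001,"dz":0.001,"ax":0,"ay":0,"az":0,"fingers":-0.05},{"dx":0.066,"dy":-0.001,"dz":0.001,"ax":0,"ay":0,"az":0,"fingers":-0.05},{"dx":0.073,"dy":-0.001,"dz":0.001,"ax":0,"ay":0,"az":0,"fingers":-0.05},{"dx":0.08,"dy":-0.001,"dz":0.001,"ax":0,"ay":0,"az":0,"fingers":-0.05}]'
python3 -c "
from h import *
go(w(.036,.004,.012))
im,d=bot.read_camera('wrist');cv2.imwrite('pics/w2.png',im)"
```

```text
time: 4.82
tool_pos: [0.5519, 0.1882, 0.1732]
tcp_rot: [3.141, -0.034, 0.001]
wrist_force: [-2.5, -0.3, 0.1]
width: 0.475
now bin frame [-0.0405  0.0036  0.0132] q [ 0.29  0.11  1.83 -0.    1.2   1.88] F [-2.5 -0.3  0.1] t 4.825 w 0.4750484287439641
 target [0.628 0.187 0.172] d [ 0.0765 -0.0004  0.0012] turn [ 0. -0.  0.]
```

View pics/w2.png

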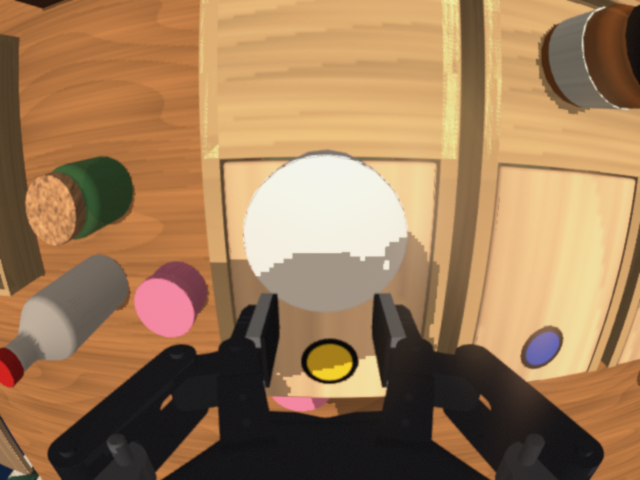

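The tin is upright at (325,230), seated against both fingers and centred on the lid, and it pushes with about 2.5 N. I'll push on.

```bash
python3 -m inch '[{"dx":0.006,"dy":0,"dz":0.001,"ax":0,"ay":0,"az":0,"fingers":-0.05},{"dx":0.013,"dy":0,"dz":0.001,"ax":0,"ay":0,"az":0,"fingers":-0.05},{"dx":0.02,"dy":0,"dz":0.001,"ax":0,"ay":0,"az":0,"fingers":-0.05},{"dx":0.027,"dy":0,"dz":0.001,"ax":0,"ay":0,"az":0,"fingers":-0.05},{"dx":0.034,"dy":0,"dz":0.001,"ax":0,"ay":0,"az":0,"fingers":-0.05},{"dx":0.041,"dy":0,"dz":0.001,"ax":0,"ay":0,"az":0,"fingers":-0.05},{"dx":0.048,"dy":0,"dz":0.001,"ax":0,"ay":0,"az":0,"fingers":-0.05},{"dx":0.055,"dy":0,"dz":0.001,"ax":0,"ay":0,"az":0,"fingers":-0.05},{"dx":0.062,"dy":0,"dz":0.001,"ax":0,"ay":0,"az":0,"fingers":-0.05},{"dx":0.068,"dy":0,"dz":0.001,"ax":0,"ay":0,"az":0,"fingers":-0.05},{"dx":0.073,"dy":0,"dz":0.001,"ax":0,"ay":0,"az":0,"fingers":-0.05},{"dx":0.076,"dy":0,"dz":0.001,"ax":0,"ay":0,"az":0,"fingers":-0.05},{"dx":0.077,"dy":0,"dz":0.001,"ax":0,"ay":0,"az":0,"fingers":-0.05},{"dx":0.077,"dy":0,"dz":0.001,"ax":0,"ay":0,"az":0,"fingers":-0.05},{"dx":0.077,"dy":0,"dz":0.001,"ax":0,"ay":0,"az":0,"fingers":-0.05}]'
cat > chk.py <<'E'
from h import *
import sys
im,d=bot.read_camera("side" if len(sys.argv)<2 else sys.argv[1]);n="side" if len(sys.argv)<2 else sys.argv[1]
v,u=np.mgrid[:480,:640];P=back(n,np.c_[u.ravel(),v.ravel()],d.ravel()).reshape(480,640,3)
t=(d>0)&(abs(P[...,2]-.21)<.006)&(abs(P[...,1]-.187)<.06)&(P[...,0]>.5)&(P[...,0]<.75)&(cv2.cvtColor(im,cv2.COLOR_BGR2HSV)[...,1]<60)
q=P[t];ce,r=cv2.minEnclosingCircle(np.ascontiguousarray(q[:,:2],dtype=np.float32));print(n,"white tin",len(q),np.round(ce,4),round(r,4),"bin",inb([*ce,q[:,2].mean()]).round(4))
cv2.imwrite(f"pics/{n}_{int(bot.read_state()['time']*100)}.png",im[180:420,120:440] if n=="side" else im);print(sorted(__import__("os").listdir("pics")))
E
python3 chk.py; python3 chk.py top; python3 -c "
from h import *
go(w(.0,.004,.012))"
```

```text
time: 6.75
tool_pos: [0.6299, 0.1865, 0.1724]
tcp_rot: [3.141, -0.034, 0.003]
wrist_force: [-2.1, -0.6, 3.2]
width: 0.477
side white tin 256 [0.6556 0.1904] 0.0424 bin [0.0631 0.0081 0.0499]
['side0.png', 'side_680.png', 'top0.png', 'topcrop.png', 'w1.png', 'w2.png']
top white tin 101 [0.6569 0.1645] 0.036 bin [ 0.065  -0.0178  0.0496]
['side0.png', 'side_680.png', 'top0.png', 'top_685.png', 'topcrop.png', 'w1.png', 'w2.png']
now bin frame [0.0375 0.0036 0.0124] q [ 0.25  0.24  1.67 -0.    1.22  1.84] F [-2.1 -0.2  5. ] t 6.85 w 0.4708539853043569
 target [0.592 0.188 0.172] d [-0.0375 -0.0004  0.0003] turn [ 0.  -0.1  0. ]
```

The 3–5 N upward force is unexpected. I'll back off a little and look.

```bash
python3 -m inch '[{"dx":-0.004,"dy":0,"dz":0,"ax":0,"ay":0,"az":0,"fingers":-0.05},{"dx":-0.01,"dy":0,"dz":0,"ax":0,"ay":0,"az":0,"fingers":-0.05},{"dx":-0.02,"dy":0,"dz":0,"ax":0,"ay":0,"az":0,"fingers":-0.05},{"dx":-0.03,"dy":0,"dz":0,"ax":0,"ay":0,"az":0,"fingers":-0.05},{"dx":-0.03,"dy":0,"dz":0,"ax":0,"ay":0,"az":0,"fingers":-0.05}]'
python3 chk.py; python3 -c "
from h import *
go(w(.0,.004,.012))
im,d=bot.read_camera('wrist');cv2.imwrite('pics/w3.png',im)"
```

```text
time: 7.48
tool_pos: [0.5989, 0.1872, 0.1724]
tcp_rot: [3.141, -0.034, 0.003]
wrist_force: [-0.7, 1.6, 0.2]
width: 0.476
side white tin 504 [0.6411 0.1919] 0.0555 bin [0.0486 0.0093 0.05  ]
['side0.png', 'side_680.png', 'side_752.png', 'top0.png', 'top_685.png', 'topcrop.png', 'w1.png', 'w2.png']
now bin frame [0.0071 0.0037 0.0125] q [ 0.26  0.19  1.74 -0.    1.21  1.86] F [0.1 0.2 0.6] t 7.525 w 0.4718250849024613
 target [0.592 0.188 0.172] d [-0.0071 -0.0004  0.0005] turn [ 0.  -0.1  0. ]
```

View pics/w3.png

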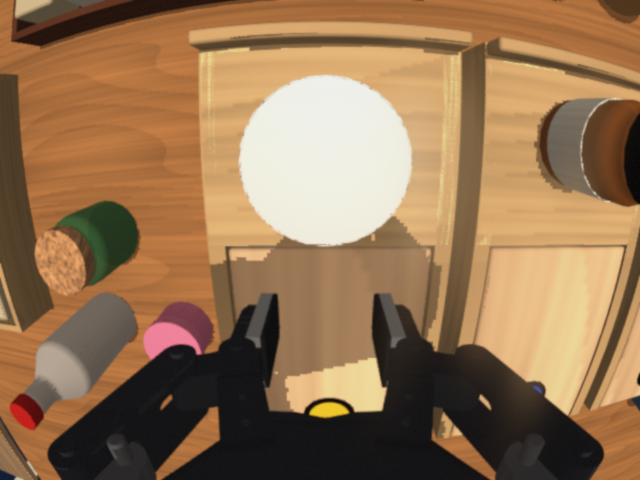

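The tin stands upright and wholly on the ledge (326,160), with the lid seam visible in front of it. I'll lift, shut the fingers, go above the dot and measure.

```bash
python3 -m inch '[{"dx":-0.02,"dy":0,"dz":-0.02,"ax":0,"ay":0,"az":0,"fingers":-1},{"dx":-0.045,"dy":0,"dz":-0.05,"ax":0,"ay":0,"az":0,"fingers":-1},{"dx":-0.09,"dy":0.002,"dz":-0.065,"ax":0,"ay":0,"az":0,"fingers":-1},{"dx":-0.11,"dy":0.003,"dz":-0.065,"ax":0,"ay":0,"az":0,"fingers":-1},{"dx":-0.11,"dy":0.003,"dz":-0.065,"ax":0,"ay":0,"az":0,"fingers":-1},{"dx":-0.11,"dy":0.003,"dz":-0.065,"ax":0,"ay":0,"az":0,"fingers":-1},{"dx":-0.11,"dy":0.003,"dz":-0.065,"ax":0,"ay":0,"az":0,"fingers":-1}]'
python3 chk.py top;python3 chk.py; python3 -c "
from h import *
go(w(-.103,.0,.004),w(-.103,0,-.006))
im,d=bot.read_camera('wrist');cv2.imwrite('pics/w4.png',im)"
```

```text
time: 8.45
tool_pos: [0.4903, 0.1865, 0.2365]
tcp_rot: [3.141, -0.035, 0.002]
wrist_force: [-0.6, 0.8, 0.5]
width: -0.001
top white tin 769 [0.6638 0.185 ] 0.0335 bin [0.0714 0.0029 0.0493]
['side0.png', 'side_680.png', 'side_752.png', 'top0.png', 'top_685.png', 'top_850.png', 'topcrop.png', 'w1.png', 'w2.png', 'w3.png']
side white tin 565 [0.6628 0.1867] 0.0346 bin [0.0704 0.0045 0.0499]
['side0.png', 'side_680.png', 'side_752.png', 'side_855.png', 'top0.png', 'top_685.png', 'top_850.png', 'topcrop.png', 'w1.png', 'w2.png', 'w3.png']
now bin frame [-0.1022  0.0005  0.0766] q [ 0.32 -0.05  1.87 -0.    1.31  1.91] F [ 0.3 -0.8 -0.6] t 8.55 w -0.0039635522626219385
 target [0.489 0.186 0.164] d [-0.0009  0.0005  0.0726] turn [ 0.  -0.1  0. ]
 target [0.489 0.186 0.154] d [-0.001   0.0005  0.0826] turn [ 0.  -0.1  0. ]
```

View pics/w4.png

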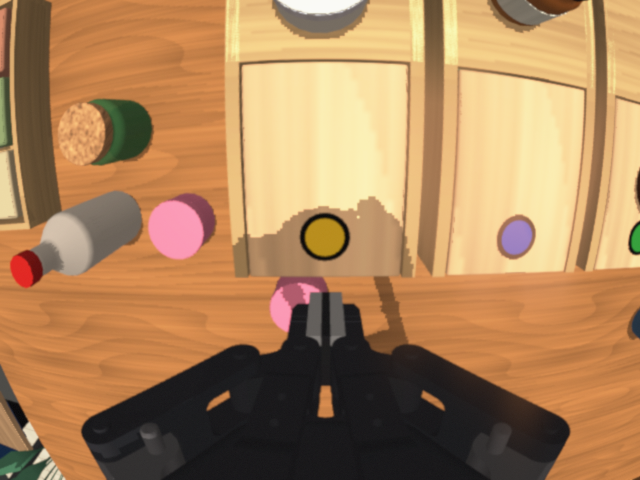

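Two views put the tin at x 0.071, y 0.003–0.004 of the bin, with its top 50 mm above the bin top. The lid is clear and shut, and the shut fingers (325,300) are over the dot's column. Now I'll press.

```bash
python3 -m inch '[{"dx":-0.001,"dy":0,"dz":0.04,"ax":0,"ay":0,"az":0,"fingers":-1},{"dx":-0.001,"dy":0,"dz":0.064,"ax":0,"ay":0,"az":0,"fingers":-1},{"dx":-0.001,"dy":0,"dz":0.072,"ax":0,"ay":0,"az":0,"fingers":-1},{"dx":-0.001,"dy":0,"dz":0.075,"ax":0,"ay":0,"az":0,"fingers":-1},{"dx":-0.001,"dy":0,"dz":0.078,"ax":0,"ay":0,"az":0,"fingers":-1},{"dx":-0.001,"dy":0,"dz":0.08,"ax":0,"ay":0,"az":0,"fingers":-1},{"dx":-0.001,"dy":0,"dz":0.081,"ax":0,"ay":0,"az":0,"fingers":-1},{"dx":-0.001,"dy":0,"dz":0.081,"ax":0,"ay":0,"az":0,"fingers":-1},{"dx":-0.001,"dy":0,"dz":0.081,"ax":0,"ay":0,"az":0,"fingers":-1}]'
python3 -c "
from h import *
go(w(-.103,.0,-.006),w(-.103,0,-.008))"
```

```text
time: 9.72
tool_pos: [0.4893, 0.1865, 0.1559]
tcp_rot: [3.141, -0.035, 0.003]
wrist_force: [0.5, 0.1, 0.7]
width: 0.001
now bin frame [-0.103   0.0006 -0.0041] q [ 0.32  0.01  1.97 -0.    1.16  1.91] F [0.5 0.1 0.7] t 9.725 w 0.0006692940496060637
 target [0.489 0.186 0.154] d [0.     0.0006 0.0019] turn [ 0.  -0.1  0. ]
 target [0.489 0.186 0.152] d [0.     0.0006 0.0039] turn [ 0.  -0.1  0. ]
```

```bash
python3 -m inch '[{"dx":0,"dy":0,"dz":0.002,"ax":0,"ay":0,"az":0,"fingers":-1},{"dx":0,"dy":0,"dz":0.003,"ax":0,"ay":0,"az":0,"fingers":-1},{"dx":0,"dy":0,"dz":0.003,"ax":0,"ay":0,"az":0,"fingers":-1},{"dx":0,"dy":0,"dz":0.003,"ax":0,"ay":0,"az":0,"fingers":-1}]'
python3 -c "
from h import *
im,d=bot.read_camera('side');cv2.imwrite('pics/s5.png',cv2.resize(im[220:380,160:360],None,fx=3.5,fy=3.5,interpolation=cv2.INTER_CUBIC))"
```

```text
time: 10.22
tool_pos: [0.4893, 0.1865, 0.1529]
tcp_rot: [3.141, -0.035, 0.003]
wrist_force: [0.0, 0.4, 0.2]
width: -0.001
```

View pics/s5.png

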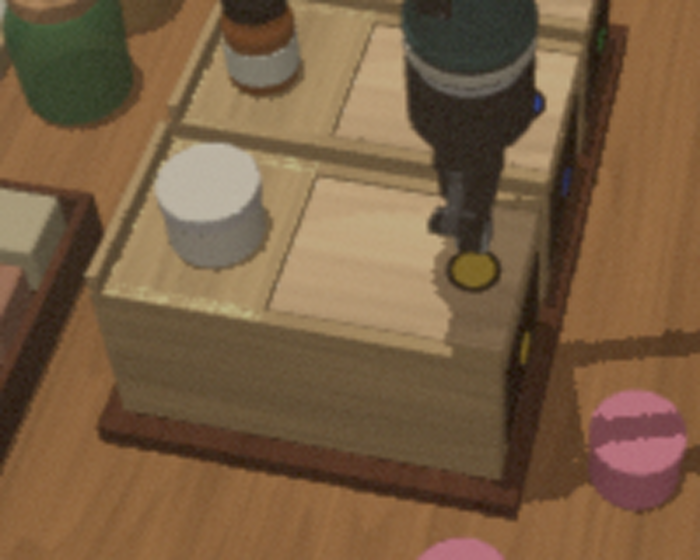

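The tip seems to stop short of the dot in this picture, and there is no force at a nominal −7 mm. I'll measure the tip with depth.

Run:
```python
from h import *
for n in("side","top"):
    im,d=bot.read_camera(n);v,u=np.mgrid[:480,:640];P=back(n,np.c_[u.ravel(),v.ravel()],d.ravel()).reshape(480,640,3)
    hsv=cv2.cvtColor(im,cv2.COLOR_BGR2HSV)
    loc=(d>0)&(abs(P[...,0]-.489)<.05)&(abs(P[...,1]-.187)<.045)
    m=loc&(P[...,2]>.168)&(P[...,2]<.23)
    q=P[m];print(n,"robot pts",len(q));
    if len(q):
        for a in np.arange(.168,.23,.006):
            k=q[(q[:,2]>=a)&(q[:,2]<a+.006)]
            if len(k):print(round(a,3),len(k),k.mean(0).round(4))
    y=(d>0)&(hsv[...,0]>=20)&(hsv[...,0]<=36)&(hsv[...,1]>140)&loc
    k=P[y&(P[...,2]<.17)];print("dot",len(k),k.mean(0).round(4),np.ptp(k,axis=0).round(3))
    K=bot.get_calibration(n);V=np.array(K["view"]);p=V@[*bot.read_state()["tool_pos"],1];x=np.array(K["intrinsics"])@p[:3];print("tcp px",(x[:2]/x[2]).round(1), "dist",p[2])
```

```text
side robot pts 56
0.18 1 [0.4812 0.1909 0.1857]
0.186 4 [0.4854 0.1893 0.19  ]
0.192 13 [0.4874 0.1933 0.1952]
0.198 16 [0.4846 0.1942 0.201 ]
0.204 12 [0.4861 0.1963 0.2073]
0.21 4 [0.4791 0.1863 0.2121]
0.216 3 [0.4792 0.1884 0.219 ]
0.228 3 [0.4777 0.1919 0.2295]
dot 127 [0.483  0.1869 0.1481] [0.051 0.051 0.12 ]
tcp px [295.  298.7] dist 1.1102596867127414
top robot pts 0<stdin>:13: RuntimeWarning: Mean of empty slice.
  ret = um.true_divide(
Traceback (most recent call last):
ValueError: zero-size array to reduction operation maximum which has no identity
```

Depth shows the actual fingertip near z 0.18, about 20 mm above the lid and over the dot in xy. So the real tip stands short of the nominal TCP. I'll go down in guarded steps.

```bash
python3 -m inch '[{"dx":0,"dy":0,"dz":0.003,"ax":0,"ay":0,"az":0,"fingers":-1},{"dx":0,"dy":0,"dz":0.006,"ax":0,"ay":0,"az":0,"fingers":-1},{"dx":0,"dy":0,"dz":0.009,"ax":0,"ay":0,"az":0,"fingers":-1},{"dx":0,"dy":0,"dz":0.01,"ax":0,"ay":0,"az":0,"fingers":-1},{"dx":0,"dy":0,"dz":0.01,"ax":0,"ay":0,"az":0,"fingers":-1}]'
python3 - <<'E'
from h import *
n="side";im,d=bot.read_camera(n);v,u=np.mgrid[:480,:640];P=back(n,np.c_[u.ravel(),v.ravel()],d.ravel()).reshape(480,640,3)
m=(d>0)&(abs(P[...,0]-.489)<.05)&(abs(P[...,1]-.187)<.045)&(P[...,2]>.167)&(P[...,2]<.2)
q=P[m];q=q[q[:,2].argsort()];print(q[:10].round(3),bot.read_state()["wrist_force"])
cv2.imwrite('pics/s6.png',cv2.resize(im[240:340,220:360],None,fx=5,fy=5,interpolation=cv2.INTER_CUBIC))
E
```

```text
time: 11.0
tool_pos: [0.4893, 0.1865, 0.1428]
tcp_rot: [3.141, -0.035, 0.003]
wrist_force: [-0.2, -0.4, 0.4]
width: -0.002
[[0.483 0.192 0.179]
 [0.499 0.192 0.179]
 [0.479 0.181 0.181]
 [0.494 0.196 0.181]
 [0.499 0.191 0.182]
 [0.481 0.193 0.182]
 [0.48  0.188 0.182]
 [0.481 0.191 0.183]
 [0.479 0.192 0.184]
 [0.496 0.198 0.184]] [ 0.58160206 -0.4486423   0.13096233]
```

View pics/s6.png

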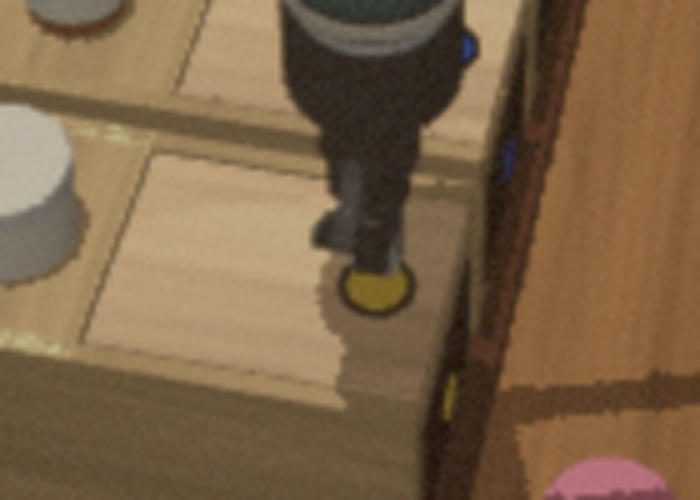

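The tip (378,270) is now just above the dot centre (376,287) in the crop, roughly 6–8 mm to go. I'll continue.

```bash
python3 -m inch '[{"dx":0,"dy":0,"dz":0.003,"ax":0,"ay":0,"az":0,"fingers":-1},{"dx":0,"dy":0,"dz":0.006,"ax":0,"ay":0,"az":0,"fingers":-1},{"dx":0,"dy":0,"dz":0.007,"ax":0,"ay":0,"az":0,"fingers":-1},{"dx":0,"dy":0,"dz":0.007,"ax":0,"ay":0,"az":0,"fingers":-1}]'
```

```text
time: 11.55
tool_pos: [0.4893, 0.1865, 0.1358]
tcp_rot: [3.141, -0.035, 0.003]
wrist_force: [0.5, -1.0, -0.7]
width: 0.003
```

```bash
python3 -m inch '[{"dx":0,"dy":0,"dz":0.002,"ax":0,"ay":0,"az":0,"fingers":-1},{"dx":0,"dy":0,"dz":0.003,"ax":0,"ay":0,"az":0,"fingers":-1},{"dx":0,"dy":0,"dz":0.003,"ax":0,"ay":0,"az":0,"fingers":-1}]'
```

```text
time: 11.92
tool_pos: [0.4892, 0.1865, 0.1326]
tcp_rot: [3.141, -0.035, 0.002]
wrist_force: [-0.1, -0.1, -0.8]
width: 0.0
```

```bash
python3 -m inch '[{"dx":0,"dy":0,"dz":0.002,"ax":0,"ay":0,"az":0,"fingers":-1},{"dx":0,"dy":0,"dz":0.003,"ax":0,"ay":0,"az":0,"fingers":-1},{"dx":0,"dy":0,"dz":0.003,"ax":0,"ay":0,"az":0,"fingers":-1}]'
python3 - <<'E'
from h import *
n="side";im,d=bot.read_camera(n);v,u=np.mgrid[:480,:640];P=back(n,np.c_[u.ravel(),v.ravel()],d.ravel()).reshape(480,640,3)
hsv=cv2.cvtColor(im,cv2.COLOR_BGR2HSV)
m=(d>0)&(abs(P[...,0]-.489)<.05)&(abs(P[...,1]-.187)<.045)&(hsv[...,1]<110)&(P[...,2]<.2)
q=P[m];q=q[q[:,2].argsort()];print(q[:8].round(3))
f=P[(d>0)&(abs(P[...,0]-.47)<.01)&(abs(P[...,1]-.2)<.03)&(abs(P[...,2]-.16)<.02)];print("lid front z",f[:,2].mean())
E
```

```text
time: 12.3
tool_pos: [0.4891, 0.1864, 0.1294]
tcp_rot: [3.141, -0.035, 0.002]
wrist_force: [-0.1, -0.7, 0.1]
width: -0.003
[[0.458 0.212 0.021]
 [0.456 0.223 0.053]
 [0.455 0.153 0.062]
 [0.456 0.223 0.063]
 [0.455 0.153 0.115]
 [0.458 0.229 0.121]
 [0.458 0.216 0.122]
 [0.457 0.159 0.124]]
lid front z 0.16144254652053955
```

```bash
python3 -m inch '[{"dx":0,"dy":0,"dz":0.002,"ax":0,"ay":0,"az":0,"fingers":-1},{"dx":0,"dy":0,"dz":0.003,"ax":0,"ay":0,"az":0,"fingers":-1},{"dx":0,"dy":0,"dz":0.003,"ax":0,"ay":0,"az":0,"fingers":-1}]'
python3 - <<'E'
from h import *
n="side";im,d=bot.read_camera(n)
cv2.imwrite('pics/s7.png',cv2.resize(im[240:340,220:360],None,fx=5,fy=5,interpolation=cv2.INTER_CUBIC))
s=bot.read_state();print(s["wrist_force"],s["joint_torque"])
E
```

```text
time: 12.72
tool_pos: [0.4891, 0.1864, 0.1266]
tcp_rot: [3.141, -0.035, 0.002]
wrist_force: [-0.2, -0.8, 1.5]
width: -0.001
[-1.0095604  -0.72353884  0.48450525] [-1.92262593e-02 -3.58480382e+01 -3.42197728e+01 -8.67853349e-03
 -1.75478426e-01  8.95959201e-04]
```

View pics/s7.png

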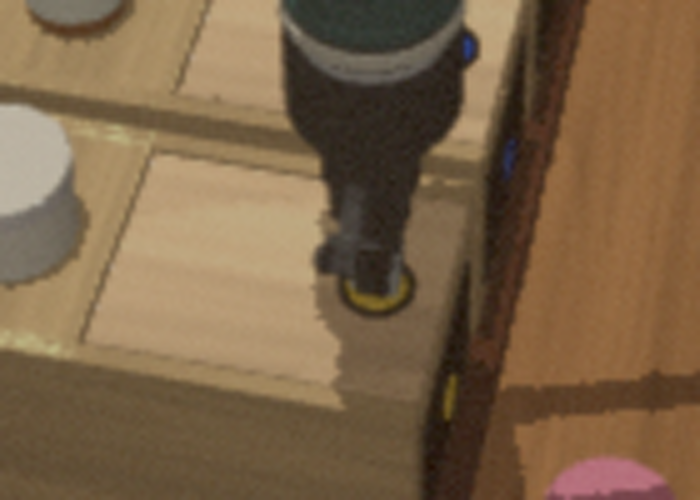

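The tip now sits on the dot (375,293). I'll press gently.

```bash
python3 -m inch '[{"dx":0,"dy":0,"dz":0.002,"ax":0,"ay":0,"az":0,"fingers":-1},{"dx":0,"dy":0,"dz":0.004,"ax":0,"ay":0,"az":0,"fingers":-1},{"dx":0,"dy":0,"dz":0.004,"ax":0,"ay":0,"az":0,"fingers":-1}]'
```

```text
time: 13.15
tool_pos: [0.4893, 0.1864, 0.1227]
tcp_rot: [3.141, -0.035, 0.002]
wrist_force: [-0.9, 0.9, 2.2]
width: -0.004
```

```bash
python3 -m inch '[{"dx":0,"dy":0,"dz":0.002,"ax":0,"ay":0,"az":0,"fingers":-1},{"dx":0,"dy":0,"dz":0.003,"ax":0,"ay":0,"az":0,"fingers":-1},{"dx":0,"dy":0,"dz":0.003,"ax":0,"ay":0,"az":0,"fingers":-1}]'
```

```text
time: 13.52
tool_pos: [0.4894, 0.1865, 0.1197]
tcp_rot: [3.141, -0.035, 0.003]
wrist_force: [-1.3, -0.0, 4.6]
width: -0.001
```

```bash
python3 -m inch '[{"dx":0,"dy":0,"dz":0.001,"ax":0,"ay":0,"az":0,"fingers":-1},{"dx":0,"dy":0,"dz":0.002,"ax":0,"ay":0,"az":0,"fingers":-1},{"dx":0,"dy":0,"dz":0.002,"ax":0,"ay":0,"az":0,"fingers":-1}]'
```

```text
time: 13.9
tool_pos: [0.4895, 0.1865, 0.119]
tcp_rot: [3.141, -0.035, 0.003]
wrist_force: [-5.1, -1.8, 10.6]
width: -0.002
```

```bash
python3 -m inch '[{"dx":0,"dy":0,"dz":0.001,"ax":0,"ay":0,"az":0,"fingers":-1},{"dx":0,"dy":0,"dz":0.001,"ax":0,"ay":0,"az":0,"fingers":-1}]'
```

```text
time: 14.15
tool_pos: [0.4895, 0.1865, 0.1191]
tcp_rot: [3.141, -0.035, 0.003]
wrist_force: [-4.0, -1.4, 10.7]
width: -0.003
```

The force climbed to 10.6 N with no further travel, so this is the hard stop. I'll withdraw straight up.

```bash
python3 -m inch '[{"dx":0,"dy":0,"dz":-0.008,"ax":0,"ay":0,"az":0,"fingers":-1},{"dx":0,"dy":0,"dz":-0.02,"ax":0,"ay":0,"az":0,"fingers":-1},{"dx":0,"dy":0,"dz":-0.035,"ax":0,"ay":0,"az":0,"fingers":-1},{"dx":-0.003,"dy":0,"dz":-0.05,"ax":0,"ay":0,"az":0,"fingers":-1},{"dx":-0.006,"dy":0,"dz":-0.065,"ax":0,"ay":0,"az":0,"fingers":-1},{"dx":-0.01,"dy":0,"dz":-0.08,"ax":0,"ay":0,"az":0,"fingers":-1},{"dx":-0.01,"dy":0,"dz":-0.1,"ax":0,"ay":0,"az":0,"fingers":-1},{"dx":-0.01,"dy":0,"dz":-0.13,"ax":0,"ay":0,"az":0,"fingers":-1},{"dx":-0.01,"dy":0,"dz":-0.17,"ax":0,"ay":0,"az":0,"fingers":-1},{"dx":-0.01,"dy":0,"dz":-0.2,"ax":0,"ay":0,"az":0,"fingers":-1},{"dx":-0.01,"dy":0,"dz":-0.2,"ax":0,"ay":0,"az":0,"fingers":-1},{"dx":-0.01,"dy":0,"dz":-0.2,"ax":0,"ay":0,"az":0,"fingers":-1}]'
python3 chk.py
python3 - <<'E'
from h import *
n="side";im,d=bot.read_camera(n)
v,u=np.mgrid[:480,:640];P=back(n,np.c_[u.ravel(),v.ravel()],d.ravel()).reshape(480,640,3)
for a in(-.125,-.1,-.06,-.02):
    p=w(a,0,0);k=P[(d>0)&(abs(P[...,0]-p[0])<.008)&(abs(P[...,1]-p[1])<.04)&(P[...,2]<.25)];print("lid z at x",a,np.median(k[:,2]).round(4) if len(k) else None)
for nm,y0 in(("blue",.034),("green",-.116)):
    k=P[(d>0)&(abs(P[...,0]-.47)<.01)&(abs(P[...,1]-y0)<.04)];print(nm,"front z",np.median(k[:,2]).round(4))
cv2.imwrite('pics/s8.png',cv2.resize(im[160:380,160:400],None,fx=2.5,fy=2.5,interpolation=cv2.INTER_CUBIC))
E
```

```text
time: 15.65
tool_pos: [0.4785, 0.1867, 0.3184]
tcp_rot: [3.141, -0.034, 0.002]
wrist_force: [-0.5, -0.1, 0.2]
width: 0.003
side white tin 562 [0.6613 0.1862] 0.0353 bin [0.069  0.004  0.0498]
['s5.png', 's6.png', 's7.png', 'side0.png', 'side_1570.png', 'side_680.png', 'side_752.png', 'side_855.png', 'top0.png', 'top_685.png', 'top_850.png', 'topcrop.png', 'w1.png', 'w2.png', 'w3.png', 'w4.png']
lid z at x -0.125 0.2155
lid z at x -0.1 0.2128
lid z at x -0.06 0.1944
lid z at x -0.02 0.1771
blue front z 0.1607
green front z 0.1607
```

View pics/s8.png

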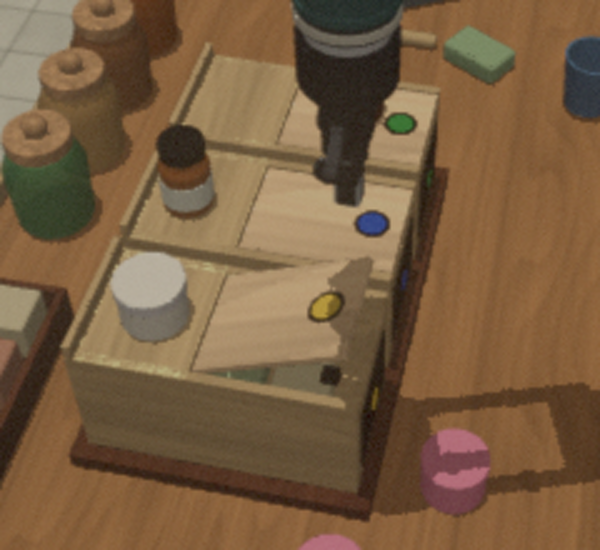

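The lid slopes about 0.42 rad, so it is fully ajar. The tin is upright on the ledge at x 0.069, and the blue and green fronts are level at z 0.1607. The gripper is free and still well above, so I'm handing in.

```bash
python3 -c "
from workcell import bot
print(bot.finish_job())"
```

```text
the job is handed in; nothing more can be done
None
```

The job is done and handed in at about 16 s of the 42 s allowed. With the fingers half open, I pushed the white tin straight back onto the ledge. Then I pressed the yellow dot with shut fingers to the hard stop (about 10.6 N) and withdrew straight up.

**Last checks:**
- **Lid:** the yellow-dot lid slopes at about 0.42 rad, so it is fully ajar.
- **Tin:** it stands upright at x ≈ 69 mm and y ≈ 4 mm of the bin, with its top 50 mm above the ledge.
- **Other bins:** the fronts of the green- and blue-dot lids are level at z 0.161.
- **Gripper:** it was clear of everything, with a wrist force of about 0 N.

**What disagreed:**
- **Fingertip height:** the fingertips were about 33 mm higher than the TCP reading implied, since contact with the dot came at a reported z of about 0.127 instead of 0.160. I found the dot by looking and by force. The tin was therefore pushed higher up than I planned.
- **Upward force:** a brief 3–5 N upward force showed at the end of the push and went away when I backed off.
- **Brown tin:** the gripper hid it in the last picture, so I did not check it again. The arm never worked near it.

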